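# Clamp the bored wood sample under gentle pressure

## Task

Slip the bored wood sample whose hole fits the clamp's steel pin over that pin, all the way down. Then pump the clamp's trigger (it springs back by itself between squeezes) until the jaw's sprung pad meets the sample, and keep the trigger squeezed so that the pad stays pushed about halfway into the jaw (about 5 of its 11 mm), never pressing it home, which would crush the wood. Finish while still holding the trigger like that, no longer touching the sample yourself; move the jaw only by the trigger, and leave the other sample and everything else on the bench as it is.

Things in the scene. Friction and masses are not known exactly. Their poses are not given: they have to be found in the camera images.
- clamp: One-hand ratchet clamp fixed to the bench. Origin on the bench under its pin; z up; -y forward (trigger towards anvil). Base plate 12 mm thick, 64 mm wide at the pin, 46 mm further back. Dark anvil 22.5 to 40.5 mm ahead of the pin's axis, 48 mm wide, top 52 mm above the bench. Black housing 90 mm high, 40 mm wide, 155 to 261 mm behind the pin's axis.
- pin_foot (a point): Foot of the clamp's upright locating pin, on the pin's axis, at the top of the base plate (12 mm above the bench), axes as the clamp. The pin is steel, 14 mm in diameter and 30 mm high, its tip tapered over the top 4 mm.
- grip_mid (a point): Centre of the clamp's fixed black upright pistol grip at the height of the trigger bar, 135 mm above the bench, 234 mm behind the pin. The grip is 14 mm thick (in the clamp's y), 26 mm wide, its top 150 mm above the bench; it stands behind the trigger.
- trigger: The trigger: an upright lever in front of the pistol grip, pivoting 80 mm above the bench and 200 mm behind the pin; origin at the pivot; its z axis runs up the lever. It ends at the top in a cross bar (12 mm thick, 30 mm long across the clamp) to squeeze towards the grip; a spring brings it back.
- trigger_bar (a point): Centre of the trigger's cross bar, 55 mm from the pivot, about 135 mm above the bench. At rest it is 43 mm ahead of grip_mid (56 mm over bar and grip), fully squeezed 25 mm (38 mm over both).
- trigger_squeeze (a joint): Angle of the trigger: 0 at rest (leaning 0.165 rad towards the jaw), grows as it is squeezed towards the grip, stop at 0.33 rad. Spring return, 2.5 N at the bar at rest, 4 N at the stop, plus 0.65 of the jaw's load (about 9 N at the bar in all while the pad is half pressed).
- jaw: The moving jaw: steel block 36 mm wide and 36 mm high on a toothed steel rod 32 mm above the bench, sliding forward towards the pin. Origin as the clamp's when jaw_travel is 0.
- jaw_travel (a joint): How far the jaw has moved forward, 0 to 0.056 m; at 0 the pad's free face is 60 mm behind the pin's axis. Ratchet, 4 mm teeth: a squeeze pushes it 36 mm per rad (12 mm when full), less up to 4 mm of free play until a tooth catches. On release it stays by friction (2.5 N) only: a pad pressed further slips back to about 2 mm.
- pad: The round black sprung pad on the front of the jaw, 24 mm in diameter and 6 mm thick, its centre 34 mm above the bench. Origin as the jaw's.
- pad_face (a point): Centre of the pad's front face, which meets the sample.
- pad_press (a joint): How far the pad is pushed back into the jaw against its spring: 0 free, 0.011 m pressed home; 1.2 N per mm.
- sample_wide: Bored wood sample that fits the pin: brown wooden ring standing on end, outer diameter 40 mm, 40 mm high, through hole of 17 mm. Origin at the centre of its underside, z up along the hole. 30 to 55 g.
- sample_narrow: The other bored wood sample, same wood, outer diameter 40 mm and height 40 mm, but its hole is only 11 mm: it does not go on the pin. Origin at the centre of its underside.
- loupe: Black hand loupe standing on the bench, 34 mm in diameter, 30 mm high. Bystander.
- glue_jar: Small jar with a white lid, 42 mm in diameter, 58 mm high. Bystander.
- eraser: White eraser, 45 x 22 x 13 mm. Bystander.
- oak_offcut: Dark wood offcut, 90 x 30 x 22 mm. Bystander.
- brush: Small brush lying flat. Bystander.
- dish: Shallow steel dish, 70 mm across, 22 mm high. Bystander.
There are look-alikes about, which are no part of the job. What is shaped like the sample_wide but blue, green or yellow is not meant.

How it is judged:
On the way, in this order (a step that is already met when the one before it is completed fails the run):
1. the sample with the wide hole is fully down on the pin and the pad is not yet touching it (horizontal distance between sample_wide and pin_foot below 0.004 m and z of sample_wide in the frame of pin_foot between -0.003 and 0.003 m and angle between sample_wide's own z axis and vertical below 0.09 rad and contact force between each of pad, the fingers and sample_wide below 0.1 N), for 0.2 s.
2. the pumped pad touches the sample (contact force between pad and sample_wide above 0.5 N and value of joint pad_press above 0.0005 m), for 0.1 s.
At the end, for the whole second after the job is handed in: The wide-bored sample is fully down on the pin, upright (axis within 4 mm, height within 3 mm), at rest, untouched by the robot; the pad presses it, pushed in 3 to 8 mm (2.5 to 14 N); the fingers still push the trigger (over 2 N); the other sample and bystanders are within 40 mm of their starts (horizontal distance between sample_wide and pin_foot below 0.004 m and z of sample_wide in the frame of pin_foot between -0.003 and 0.003 m and angle between sample_wide's own z axis and vertical below 0.09 rad and value of joint pad_press between 0.003 and 0.008 m and contact force between pad and sample_wide between 2.5 and 14 N and contact force between the fingers and trigger above 2 N and contact force between each of the arm, the fingers and sample_wide below 0.1 N and velocity of joint jaw_travel below 0.003 m/s and linear speed of sample_wide below 0.01 m/s and not (distance of sample_narrow from where it was at the start of the episode above 0.04 m) and not (distance of loupe from where it was at the start of the episode above 0.04 m) and not (distance of glue_jar from where it was at the start of the episode above 0.04 m) and not (distance of eraser from where it was at the start of the episode above 0.04 m) and not (distance of oak_offcut from where it was at the start of the episode above 0.04 m) and not (distance of brush from where it was at the start of the episode above 0.04 m) and not (distance of dish from where it was at the start of the episode above 0.04 m)); the arm keeps its last pose, push and grip.
It fails at once if the sample is crushed: pad pressed home (over 10 mm) or over 25 N on it (value of joint pad_press above 0.01 m or contact force between pad and sample_wide above 25 N).
It fails at once if the robot pushes the jaw or its pad directly (contact force between any of the fingers, the arm and jaw above 2 N).
It fails at once if the other sample or a bystander is shoved away or knocked over (distance of any of sample_narrow, loupe, glue_jar, eraser, oak_offcut, brush, dish from where it was at the start of the episode above 0.04 m or angle between any of glue_jar, loupe, sample_narrow's own z axis and vertical above 0.6 rad).
It also fails if it takes over 64 s, if anything falls off the work surface, if the arm or the gripper's body presses on something with over 40 N, if the wrist force passes 120 N, or if a joint passes its speed limit or range.

## Robot

A 6-joint arm with a two-finger parallel gripper is mounted at the origin on the work surface. World frame = base frame: x ahead of the robot, y to its left, z up, the work surface at z = 0. Lengths are in m, angles in rad, forces in N, time in s.
With the tool pointing down it reaches from about 0.375 to 0.9 m from the base axis. Payload 3.1 kg.
Tool frame: the origin (TCP) lies midway between the tips of the shut fingers; the grasp point (between the pads) lies 19 mm behind it (pinch_z is the distance from the TCP to the grasp point, in m); y points along the fingers, z is the direction in which the jaws open and shut, and the axes are right-handed (so a half turn about y gives the same grasp; the last joint's range is limited). The gripper opens to 87 mm and grips with 3 to 60 N. Pads are 19 mm wide; open, the fingers measure 117 mm over their backs; the gripper's body (75 mm by 190 mm) begins 51 mm behind the grasp point.
Start: joints at [1.131, 0.527, 1.433, -0, 1.181, -0.178], TCP at [0.161, 0.604, 0.191] pointing down, gripper open.
Joint ranges: [-3.08, 3.08], [-0.75, 2.2], [0.22, 2.44], [-1.43, 4.57], [0, 2.65], [-2.85, 2.85]. Speed limits (rad/s): [2.79, 2.79, 3.14, 3.14, 3.14, 3.14].

## Interface

Orientations are given as a unit quaternion [x, y, z, w].
In Python, from rig import * gives the robot as it stands.
- The arm moves only by the tool drive_tool, never from a script. Its argument "plan" is a list of rows, each a list of 7 numbers: the shift along the tool's x, y, z in mm, then the turn, a rotation vector about the tool's x, y, z in degrees, then the finger opening in mm, from 0 to 87. A call has 1 to 10 rows; each row is the pose to reach, as a shift and turn from the pose commanded when the call began, along the tool's axes at that moment; what a row does not reach only later rows make up. A row lasts 1/10 s, in which the tool goes at most 50 mm and 8.59 degrees, less where a joint would pass 70% of its speed; a pose out of reach is approached as far as the arm can. A call with a gripper value outside its range is refused whole. The fingers move at their own pace and stop on an object; "newtons" is the grip in N (left out, the last holds). Time passes only in rows, so rows that repeat a pose let the fingers close. It gives the time, the measured TCP pose, the force and the opening at its end, in the units of the state.
- get_obs(): the state, without advancing time (a new reading comes with each control period).
- camera(name): name is "scene" or "top" or "wrist"; returns the picture (400x640x3 uint8, blue, green, red); there is no depth.
- get_calibration(name): a dict with "fx", "fy", "cx", "cy" (pixels), "D" ([k1, k2, p1, p2, k3] as OpenCV has them; the pictures are not rectified), "origin" and "rotation" of the camera in the world; the wrist camera has in their place "tool_from_camera" (4x4, takes a point from camera to tool coordinates, whose origin is the TCP and whose axes are the tool frame's). Camera axes: x right, y down, z forward; pixel columns grow to the right and rows downward; lengths in m; the calibration is good to about 2 mm. A picture is of the moment at which its call begins: read the wrist's pose just before it. get_calibration takes no time and is no camera call.
- hand_in(): hands the job in, once; it reports no verdict.
Trained networks look in the newest picture that a camera, given by its name, has taken for a name from the list of things; names that differ only in an ending like _2 or _b are one class to them, and where a whole thing is asked for, a point or a joint stands for the part that bears it (a point fixed in the world has none). Each returns a list of dicts, best first, with "conf" (0 to 1); they miss things now and then, are a little off and sometimes report something else, mostly with a low value. They report only what shows in the picture. A call takes as long as a camera call. They do not tell look-alikes from the thing itself.
- spot_in(camera, target): "location" ([column, row] in pixels, amid what is visible of it).
- mark_of(camera, target): "location" ([column, row] in pixels: a listed point, or the origin of a listed thing).
The state is a dict: "time": time; "q": joint angles; "joint_velocities": joint speeds; "joint_torque": joint torques, N m; "position": TCP position; "tool_rot": TCP orientation; "ft_force": force on the tool from outside, world axes, zero at the start; "moment": the same for the moment, N m; "grip_width": finger opening in m.
Only numpy, scipy, OpenCV 4.12 (cv2) and the standard library are available. Lean on these libraries where they do the work, as an engineer would, in place of code of your own. Each camera call takes 0.05 s, during which the arm holds its last target. There are 200 camera calls.

## Working session

There is one attempt and no reset: what is moved stays moved. The work goes in short steps, Python scripts to look and compute and a tool call to move; the robot and the scene stay as the last step left them, time stands still between calls to the robot, and variables do not carry over. Pictures are saved under pics/ and viewed, about 8 in all and at most 12, crops included, and the job is handed in when it is done.

Besides the shell and the picture viewer there is one more tool, called after "Request:" by a JSON object that holds its "name" and its "arguments". drive_tool: Moves the arm, as the interface text tells. Its arguments: {"type":"object","properties":{"plan":{"type":"array","items":{"type":"array","items":{"type":"number"}}},"newtons":{"type":"number"}},"required":["plan"]}

```bash
mkdir -p pics; cat > h.py <<'E'
from rig import *
import numpy as np, cv2
from scipy.spatial.transform import Rotation as R
def cam(name,obs=None):
    c=get_calibration(name)
    K=np.array([[c["fx"],0,c["cx"]],[0,c["fy"],c["cy"]],[0,0,1.]]);D=np.array(c["D"],float)
    if name=="wrist":
        o=obs or get_obs();T=np.eye(4);T[:3,:3]=R.from_quat(o["tool_rot"]).as_matrix();T[:3,3]=o["position"]
        M=T@np.array(c["tool_from_camera"]);return K,D,M[:3,:3],M[:3,3]
    return K,D,np.array(c["rotation"]).reshape(3,3),np.array(c["origin"])
def at_z(px,C,z):
    K,D,Rm,o=C
    u=cv2.undistortPoints(np.array([[px]],float),K,D)[0,0]
    d=Rm@np.array([u[0],u[1],1]);return o+d*(z-o[2])/d[2]
def proj(P,C):
    K,D,Rm,o=C
    return cv2.projectPoints((np.atleast_2d(P)-o)@Rm,np.zeros(3),np.zeros(3),K,D)[0][:,0]
E
python3 - <<'E'
from h import *
o=get_obs();print(o["position"],o["tool_rot"],R.from_quat(o["tool_rot"]).as_matrix().round(3).tolist(),o["ft_force"],o["grip_width"])
hs=dict(pin_foot=.012,grip_mid=.135,trigger_bar=.135,pad_face=.034,sample_wide=0,sample_narrow=0,loupe=0,glue_jar=0,eraser=0,oak_offcut=0,dish=0)
for n in ["scene","top"]:
    im=camera(n);cv2.imwrite(f"pics/{n}0.png",im);C=cam(n);print(n,C[3])
    for t,z in hs.items():
        for r in mark_of(n,t)[:4]:
            if r["conf"]>.2: print(t,round(r["conf"],2),np.round(r["location"]),at_z(r["location"],C,z).round(4))
E
```

```text
[0.16079615 0.60313603 0.19039194] [ 0.70183393 -0.09215981  0.09171309 -0.70037448] [[0.966, -0.001, 0.258], [-0.258, -0.002, 0.966], [-0.0, -1.0, -0.002]] [-0.49083732  0.82817916  0.20880961] 0.08695497003914716Traceback (most recent call last):
  File "<stdin>", line 5, in <module>
  File "h.py", line 10, in cam
    return K,D,np.array(c["rotation"]).reshape(3,3),np.array(c["origin"])
               ~~~~~~~~~~~~~~~~~~~~~~~~~~~~~~~^^^^^
ValueError: cannot reshape array of size 4 into shape (3,3)
```

View pics/scene0.png

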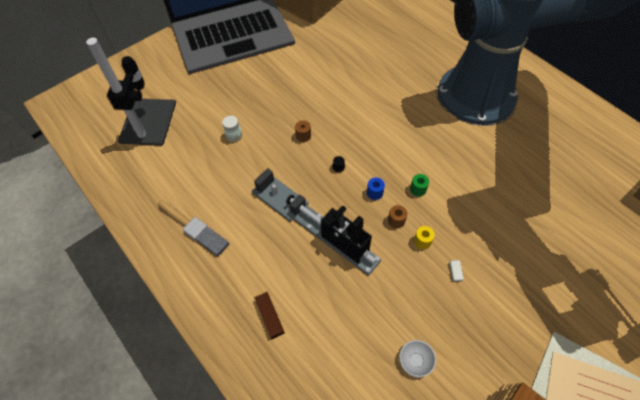

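The scene shows the clamp running from the anvil (265,185) to the housing (345,235). Brown samples are at (303,130) and (398,216). The camera rotation is a quaternion, so I'll fix that.

```bash
sed -i 's/np.array(c\["rotation"\]).reshape(3,3)/R.from_quat(c["rotation"]).as_matrix()/' h.py
python3 - <<'E'
from h import *
hs=dict(pin_foot=.012,grip_mid=.135,trigger_bar=.135,pad_face=.034,sample_wide=0,sample_narrow=0,loupe=0,glue_jar=0)
for n in ["scene","top"]:
    im=camera(n);cv2.imwrite(f"pics/{n}1.png",im);C=cam(n);print(n,C[3])
    for t,z in hs.items():
        for r in mark_of(n,t)[:5]:
            if r["conf"]>.2: print(t,round(r["conf"],2),np.round(r["location"]),at_z(r["location"],C,z).round(4))
E
```

```text
scene [0.88287941 0.41522366 0.94288791]
pin_foot 0.57 [273. 196.] [ 0.6119 -0.0992  0.012 ]
grip_mid 0.74 [353. 225.] [0.5714 0.123  0.135 ]
trigger_bar 0.45 [339. 212.] [0.5735 0.0843 0.135 ]
pad_face 0.47 [268. 316.] [0.7956 0.1277 0.034 ]
sample_wide 0.73 [426. 245.] [0.4325 0.2168 0.    ]
sample_wide 0.61 [397. 222.] [0.4396 0.134  0.    ]
sample_wide 0.61 [373. 193.] [0.4267 0.0425 0.    ]
sample_narrow 0.88 [305. 135.] [ 0.4369 -0.1959  0.    ]
loupe 0.59 [337. 168.] [ 0.4443 -0.0657  0.    ]
glue_jar 0.6 [237. 132.] [ 0.5629 -0.3203  0.    ]
top [0.45533428 0.02450223 0.94427943]
pin_foot 0.86 [368. 185.] [ 0.6038 -0.1064  0.012 ]
grip_mid 0.84 [273. 195.] [0.5624 0.1187 0.135 ]
grip_mid 0.29 [275. 251.] [0.4419 0.1133 0.135 ]
trigger_bar 0.67 [287. 191.] [0.5703 0.0885 0.135 ]
pad_face 0.36 [354. 186.] [ 0.5983 -0.0679  0.034 ]
sample_wide 0.62 [272. 249.] [0.4428 0.1341 0.    ]
sample_wide 0.54 [284. 290.] [0.3445 0.1034 0.    ]
sample_wide 0.51 [309. 258.] [0.4211 0.0432 0.    ]
sample_wide 0.21 [179. 176.] [0.6296 0.3747 0.    ]
sample_narrow 0.83 [402. 247.] [ 0.4483 -0.1907  0.    ]
loupe 0.61 [353. 253.] [ 0.4345 -0.0683  0.    ]
glue_jar 0.75 [448. 196.] [ 0.5772 -0.3102  0.    ]
```

View pics/top1.png

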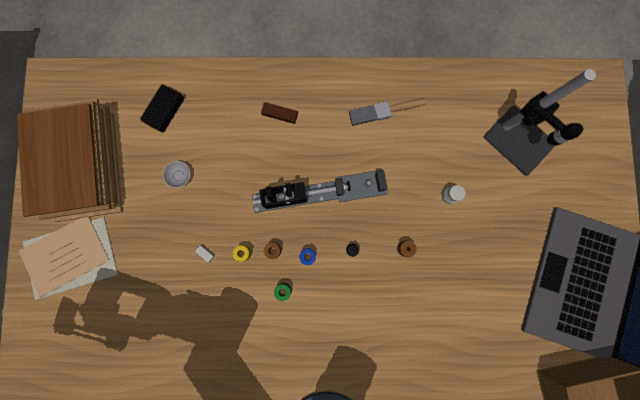

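Top view shows brown candidates at (272,249) and (408,248). The left one at about (0.442, 0.134) has the bigger hole. Next I'll go above it and check with the wrist camera.

```bash
cat >> h.py <<'E'
def to(p,yaw):
    "shift mm / turn deg in tool axes; tool down, tool z (jaw dir) at angle yaw (deg) from world x"
    o=get_obs();R0=R.from_quat(o["tool_rot"]);a=np.radians(yaw)
    z=np.array([np.cos(a),np.sin(a),0]);y=np.array([0,0,-1.]);x=np.cross(y,z)
    R1=R.from_matrix(np.c_[x,y,z])
    print("shift",(R0.inv().apply(np.array(p)-o["position"])*1e3).round(1),"turn",np.degrees((R0.inv()*R1).as_rotvec()).round(2),"now",o["position"].round(4),"f",np.round(o["ft_force"],2),"w",round(o["grip_width"]*1e3,1),"t",round(o["time"],2))
E
python3 -c "
from h import *
to([.441,.134,.16],90); print(get_calibration('wrist'))"
```

```text
shift [ 391.6   31.4 -381.8] turn [  0.   -14.94  -0.  ] now [0.1611 0.6038 0.1914] f [ 0.17 -1.37  0.67] w 86.8 t 0.95
{'fx': 284.4905565312192, 'fy': 284.4905565312192, 'cx': 319.32897293785015, 'cy': 200.3754562837237, 'D': array([-0.02695404,  0.        ,  0.        ,  0.        ,  0.        ]), 'tool_from_camera': array([[ 2.51529030e-05,  9.57152297e-01,  2.89585014e-01,
        -8.06579168e-02],
       [-6.28941755e-04, -2.89584942e-01,  9.57152112e-01,
        -1.92856036e-01],
       [ 9.99999802e-01, -2.06207261e-04,  5.94709143e-04,
        -1.03013441e-03],
       [ 0.00000000e+00,  0.00000000e+00,  0.00000000e+00,
         1.00000000e+00]])}
```

Request:
{"name": "drive_tool", "arguments": {"plan": [[392,31,-382,0,-15,0,70],[392,31,-382,0,-15,0,70],[392,31,-382,0,-15,0,70],[392,31,-382,0,-15,0,70],[392,31,-382,0,-15,0,70],[392,31,-382,0,-15,0,70],[392,31,-382,0,-15,0,70],[392,31,-382,0,-15,0,70],[392,31,-382,0,-15,0,70],[392,31,-382,0,-15,0,70]], "newtons": 15}}

```text
time: 1.95
position: [0.4177, 0.1734, 0.1634]
tool_rot: [-0.707, -0.001, -0.0, 0.707]
ft_force: [0.3, 0.1, 0.2]
grip_width: 0.0701
```

```bash
python3 - <<'E'
from h import *
to([.441,.134,.16],90)
E
```

```text
shift [ 23.3   3.4 -39.4] turn [-0.02  0.05  0.07] now [0.4177 0.1734 0.1634] f [0.26 0.1  0.2 ] w 70.1 t 1.95
```

Request:
{"name": "drive_tool", "arguments": {"plan": [[23,3,-39,0,0,0,70],[23,3,-39,0,0,0,70],[23,3,-39,0,0,0,70],[23,3,-39,0,0,0,70]]}}

```text
time: 2.35
position: [0.4387, 0.1369, 0.1601]
tool_rot: [-0.707, -0.0, 0.001, 0.707]
ft_force: [-0.8, 1.0, -0.2]
grip_width: 0.07
```

```bash
python3 - <<'E'
from h import *
to([.441,.134,.16],90)
o=get_obs();im=camera("wrist");C=cam("wrist",o);cv2.imwrite("pics/w1.png",im)
for t,z in dict(sample_wide=0,trigger_bar=.135,grip_mid=.135,pin_foot=.012).items():
    for r in mark_of("wrist",t)[:4]+spot_in("wrist",t)[:0]:
        print(t,round(r["conf"],2),np.round(r["location"]),at_z(r["location"],C,z).round(4))
E
```

```text
shift [ 2.3  0.1 -2.9] turn [-0.02  0.09 -0.05] now [0.4387 0.1369 0.1601] f [-0.84  0.96 -0.17] w 70.0 t 2.35
sample_wide 0.73 [313. 179.] [0.4358 0.1288 0.    ]
sample_wide 0.67 [377. 178.] [0.4343 0.2099 0.    ]
sample_wide 0.67 [247. 165.] [0.4186 0.0457 0.    ]
sample_wide 0.59 [293.  95.] [0.3355 0.1051 0.    ]
trigger_bar 0.15 [312. 180.] [0.4068 0.1309 0.135 ]
grip_mid 0.19 [162. 179.] [0.4063 0.0126 0.135 ]
```

View pics/w1.png

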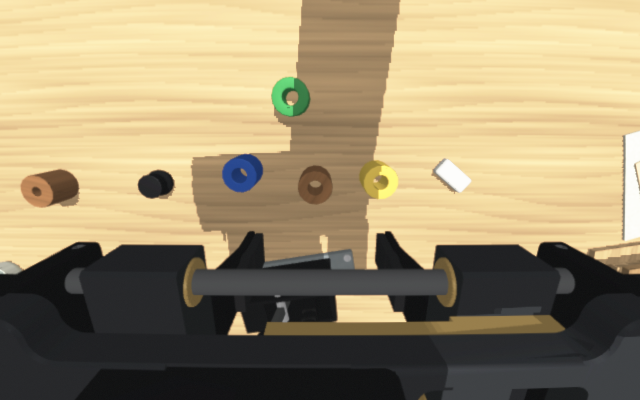

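Wrist view: the brown ring at (315,185) has a wide hole and the one at (50,188) a narrow hole. The sample is confirmed, so I'll refine its centre from the top hole.

```bash
python3 - <<'E'
from h import *
C=cam("wrist")
for p in [(315.5,184),(298,185),(332,185),(315,166)]: print(p,at_z(p,C,.04).round(4))
im=cv2.imread("pics/w1.png");cv2.imwrite("pics/w1c.png",cv2.resize(im[150:220,280:350],None,fx=8,fy=8,interpolation=cv2.INTER_NEAREST))
to([.441,.134,.012],90)
E
```

```text
(315.5, 184) [0.434  0.1318 0.04  ]
(298, 185) [0.4352 0.112  0.04  ]
(332, 185) [0.4352 0.1505 0.04  ]
(315, 166) [0.4135 0.1313 0.04  ]
shift [  1.5 148.1  -2.7] turn [0.   0.11 0.01] now [0.4395 0.1367 0.1601] f [-0.52 -0.09 -0.04] w 70.1 t 2.8
```

View pics/w1c.png

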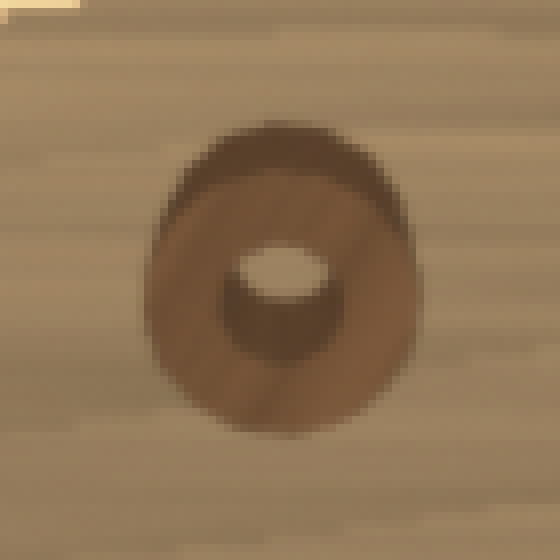

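Request:
{"name": "drive_tool", "arguments": {"plan": [[-1,50,-4,0,0,0,66],[-1,100,-4,0,0,0,66],[-1,130,-4,0,0,0,66],[-1,150,-4,0,0,0,66],[-1,150,-4,0,0,0,66],[-1,150,-4,0,0,0,66],[-1,150,-4,0,0,0,30],[-1,150,-4,0,0,0,30],[-1,150,-4,0,0,0,30],[-1,150,-4,0,0,0,30]], "newtons": 15}}

```text
time: 3.8
position: [0.4391, 0.1323, 0.0108]
tool_rot: [-0.707, -0.001, -0.0, 0.707]
ft_force: [0.3, 0.4, -0.1]
grip_width: 0.0418
```

```bash
python3 - <<'E'
from h import *
to([.4385,.132,.010],90)
E
```

```text
shift [-0.6  0.8 -0.3] turn [-0.    0.06  0.09] now [0.4391 0.1323 0.0108] f [ 0.27  0.38 -0.11] w 41.8 t 3.8
```

Request:
{"name": "drive_tool", "arguments": {"plan": [[0,0,0,0,0,0,30],[0,0,0,0,0,0,30],[0,0,0,0,0,0,30],[0,-30,0,0,0,0,30],[0,-75,0,0,0,0,30],[0,-120,0,0,0,0,30],[0,-150,0,0,0,0,30],[0,-150,0,0,0,0,30],[0,-150,0,0,0,0,30]]}}

```text
time: 4.7
position: [0.4387, 0.1323, 0.1605]
tool_rot: [-0.707, -0.001, -0.0, 0.707]
ft_force: [0.2, 0.6, -0.6]
grip_width: 0.0299
```

```bash
python3 - <<'E'
from h import *
to([.560,-.09,.16],10)
o=get_obs();im=camera("wrist");C=cam("wrist",o)
for t,z in dict(sample_wide=o["position"][2]-.010,trigger_bar=.135,grip_mid=.135,pin_foot=.012).items():
    for r in mark_of("wrist",t)[:3]:
        print(t,round(r["conf"],2),np.round(r["location"]),at_z(r["location"],C,z).round(4))
cv2.imwrite("pics/w2.png",im)
E
```

```text
shift [ 121.1    0.6 -222.4] turn [-5.000e-02  8.006e+01  6.000e-02] now [0.4387 0.1323 0.1605] f [ 0.2   0.6  -0.65] w 29.9 t 4.7
sample_wide 0.97 [254. 169.] [0.3956 0.0841 0.1505]
sample_wide 0.74 [317. 180.] [0.404  0.1297 0.1505]
sample_wide 0.62 [378. 172.] [0.3979 0.1739 0.1505]
pin_foot 0.79 [150. 291.] [ 0.5955 -0.106   0.012 ]
```

View pics/w2.png

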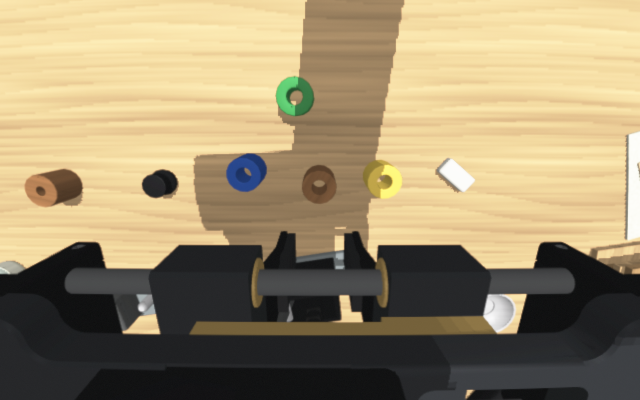

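The gripper closed on nothing: it reads 30 mm and the sample still stands at (319,187), right below the TCP. I'll go back down, close harder and check the width before lifting.

Request:
{"name": "drive_tool", "arguments": {"plan": [[0,0,0,0,0,0,66],[0,50,0,0,0,0,66],[0,100,0,0,0,0,66],[0,130,0,0,0,0,66],[0,150,0,0,0,0,66],[0,150,0,0,0,0,66],[0,150,0,0,0,0,66]], "newtons": 30}}

```text
time: 5.65
position: [0.4385, 0.1322, 0.0098]
tool_rot: [0.707, -0.0, -0.001, -0.707]
ft_force: [0.1, 0.5, 0.0]
grip_width: 0.0651
```

```bash
python3 - <<'E'
from h import *
to([.439,.132,.010],90)
C=cam("wrist")
im=camera("wrist");cv2.imwrite("pics/w3.png",im)
print(proj([[.439,.132,.04],[.439,.132,0]],C))
E
```

```text
shift [ 0.5 -0.2 -0.2] turn [ 0.    0.05 -0.07] now [0.4385 0.1322 0.0098] f [0.12 0.51 0.01] w 65.1 t 5.65
[[320.0166071  249.16604108]
 [319.8714834  225.51053281]]
```

View pics/w3.png

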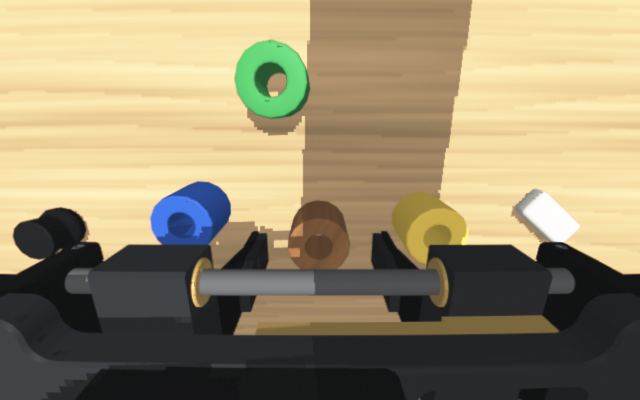

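The sample now sits centred between the fingers, with its hole at (319,245). I'll close and check.

Request:
{"name": "drive_tool", "arguments": {"plan": [[-2,0,0,0,0,0,50],[-2,0,0,0,0,0,20],[-2,0,0,0,0,0,20],[-2,0,0,0,0,0,20],[-2,0,0,0,0,0,20],[-2,0,0,0,0,0,20],[-2,0,0,0,0,0,20]], "newtons": 30}}

```text
time: 6.4
position: [0.4367, 0.1322, 0.0101]
tool_rot: [0.707, 0.0, -0.0, -0.707]
ft_force: [-0.6, -0.2, 0.1]
grip_width: 0.0224
```

Request:
{"name": "drive_tool", "arguments": {"plan": [[0,-3,0,0,0,0,20],[0,-10,0,0,0,0,20],[0,-20,0,0,0,0,20],[0,-20,0,0,0,0,20]]}}

```text
time: 6.8
position: [0.4377, 0.1323, 0.0315]
tool_rot: [-0.707, -0.001, -0.001, 0.707]
ft_force: [0.3, 0.1, 0.2]
grip_width: 0.02
```

```bash
python3 - <<'E'
from h import *
to([.439,.132,.010],90)
im=camera("wrist");cv2.imwrite("pics/w4.png",im[50:350,120:520])
a=camera("top");cv2.imwrite("pics/t4.png",cv2.resize(a[150:310,200:360],None,fx=3,fy=3))
b=camera("scene");b=cv2.resize(b[150:310,320:480],None,fx=3,fy=3)
cv2.imwrite("pics/m4.png",np.hstack([cv2.resize(im[150:310,220:420],None,fx=1.5,fy=1.5),cv2.resize(b,(480,240))[:,:240*2]]))
E
```

```text
shift [ 1.3 21.5 -0.4] turn [-0.01  0.06  0.16] now [0.4377 0.1323 0.0315] f [0.33 0.05 0.18] w 20.0 t 6.8
```

View pics/m4.png

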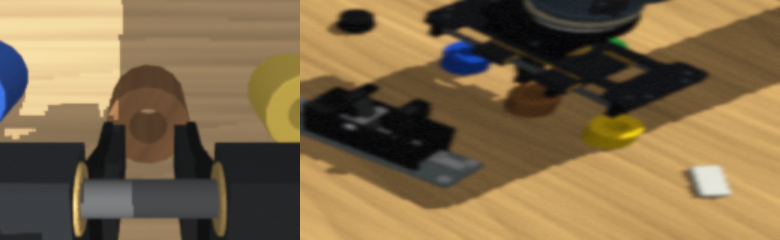

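```bash
python3 - <<'E'
from h import *
o=get_obs();b=camera("scene");C=cam("scene");p=o["position"]
P=np.array([p,p+[0,0,.019],[.437,.132,0],[.437,.132,.04]]);q=proj(P,C);print(q.round(1))
b=cv2.resize(b[165:265,340:460],None,fx=6,fy=6,interpolation=cv2.INTER_CUBIC)
for k,(u,v) in enumerate(q): cv2.circle(b,(int((u-340)*6),int((v-165)*6)),3,[(0,0,255),(0,255,255),(255,0,255),(255,255,0)][k],1)
cv2.imwrite("pics/s5.png",b)
E
```

```text
[[398.9 214.2]
 [399.9 209.9]
 [397.1 220.6]
 [399.3 212. ]]
```

View pics/s5.png

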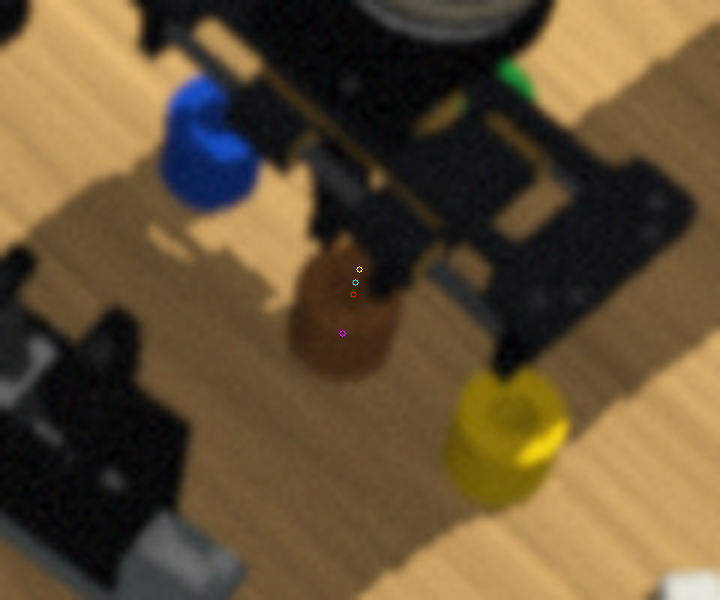

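Overlaying the projected TCP shows the visible fingertips end about 26 mm above the TCP pose, just over the sample's top. Both the scene and wrist geometry agree on this. So the pads are higher than stated, and I'll descend further in guarded steps.

Request:
{"name": "drive_tool", "arguments": {"plan": [[0,0,0,0,0,0,66],[0,0,0,0,0,0,66],[0,0,0,0,0,0,66],[0,0,0,0,0,0,66],[0,0,0,0,0,0,66],[0,0,0,0,0,0,66],[0,10,0,0,0,0,66],[0,20,0,0,0,0,66],[0,28,0,0,0,0,66],[0,30,0,0,0,0,66]], "newtons": 20}}

```text
time: 8.0
position: [0.4357, 0.1321, -0.0013]
tool_rot: [0.707, -0.001, -0.001, -0.707]
ft_force: [1.0, 0.2, -0.3]
grip_width: 0.0657
```

Request:
{"name": "drive_tool", "arguments": {"plan": [[0,1,0,0,0,0,66],[0,2,0,0,0,0,66],[0,3,0,0,0,0,66],[0,4,0,0,0,0,66]]}}

```text
time: 8.4
position: [0.4368, 0.1323, -0.0038]
tool_rot: [-0.707, -0.001, 0.0, 0.707]
ft_force: [0.5, -0.5, 0.5]
grip_width: 0.0662
```

No contact at z = −4 mm, so the fingers are indeed short. I'll continue down and grasp.

Request:
{"name": "drive_tool", "arguments": {"plan": [[0,3,0,0,0,0,66],[0,6,0,0,0,0,66],[0,9,0,0,0,0,66],[0,10,0,0,0,0,66]]}}

```text
time: 8.8
position: [0.4364, 0.1322, -0.0143]
tool_rot: [0.707, 0.0, -0.001, -0.707]
ft_force: [0.3, 0.8, 0.5]
grip_width: 0.0659
```

Request:
{"name": "drive_tool", "arguments": {"plan": [[0,0,0,0,0,0,20],[0,0,0,0,0,0,20],[0,0,0,0,0,0,20],[0,0,0,0,0,0,20],[0,0,0,0,0,0,20],[0,0,0,0,0,0,20],[0,0,0,0,0,0,20]]}}

```text
time: 9.5
position: [0.4367, 0.1322, -0.0138]
tool_rot: [0.707, 0.0, -0.0, -0.707]
ft_force: [1.0, 0.1, 0.0]
grip_width: 0.0396
```

Grasped: the width stops at 39.6 mm with TCP z at −14 mm, so the sample bottom is at TCP + 14 mm. I'll lift and carry it.

Request:
{"name": "drive_tool", "arguments": {"plan": [[0,-20,0,0,0,0,20],[0,-60,0,0,0,0,20],[0,-105,0,0,0,0,20],[0,-145,0,0,0,0,20],[0,-165,0,0,0,0,20],[0,-165,0,0,0,0,20],[0,-165,0,0,0,0,20]]}}

```text
time: 10.2
position: [0.4362, 0.1322, 0.151]
tool_rot: [-0.707, -0.0, 0.0, 0.707]
ft_force: [-0.4, 0.6, -0.3]
grip_width: 0.04
```

```bash
python3 - <<'E'
from h import *
to([.600,-.106,.15],10)
E
```

```text
shift [ 163.5    1.  -238.4] turn [-0.   80.06  0.  ] now [0.4362 0.1322 0.151 ] f [-0.37  0.57 -0.25] w 40.0 t 10.2
```

Request:
{"name": "drive_tool", "arguments": {"plan": [[157,0,-178,0,40,0,20],[157,0,-178,0,80,0,20],[157,0,-178,0,80,0,20],[157,0,-178,0,80,0,20],[157,0,-178,0,80,0,20],[157,0,-178,0,80,0,20],[157,0,-178,0,80,0,20],[157,0,-178,0,80,0,20],[157,0,-178,0,80,0,20],[157,0,-178,0,80,0,20]]}}

```text
time: 11.2
position: [0.5921, -0.0453, 0.1481]
tool_rot: [0.542, -0.457, 0.454, -0.54]
ft_force: [-0.2, 0.2, 0.5]
grip_width: 0.0396
```

Request:
{"name": "drive_tool", "arguments": {"plan": [[0,0,0,0,0,0,20],[0,0,0,0,0,0,20]]}}

```text
time: 11.4
position: [0.5927, -0.0454, 0.1492]
tool_rot: [0.543, -0.455, 0.453, -0.542]
ft_force: [-0.2, -0.4, -0.9]
grip_width: 0.0397
```

```bash
python3 - <<'E'
from h import *
to([.593,-.046,.15],10)
o=get_obs();im=camera("wrist");C=cam("wrist",o);cv2.imwrite("pics/w6.png",im)
for t,z in dict(pin_foot=.012,pad_face=.034,clamp=0,sample_wide=o["position"][2]+.014).items():
    for r in mark_of("wrist",t)[:3]:
        print(t,round(r["conf"],2),np.round(r["location"],1),at_z(r["location"],C,z).round(4))
C=cam("top");camera("top")
for t,z in dict(pin_foot=.012,pad_face=.034,clamp=0,grip_mid=.135,trigger_bar=.135).items():
    for r in mark_of("top",t)[:2]:
        print(t,round(r["conf"],2),np.round(r["location"],1),at_z(r["location"],C,z).round(4))
E
```

```text
shift [ 0.7 -0.8  0.1] turn [ 0.19  0.12 -0.09] now [ 0.5927 -0.0454  0.1492] f [-0.18 -0.42 -0.91] w 39.7 t 11.4
pad_face 0.45 [323.3 198.2] [ 0.5975 -0.0558  0.034 ]
clamp 0.67 [320.2 226.5] [ 0.6026 -0.1036  0.    ]
sample_wide 0.73 [187.8  77.1] [0.4977 0.04   0.1632]
sample_wide 0.71 [317.2 238.6] [ 0.5905 -0.048   0.1632]
sample_wide 0.62 [112.6   6.4] [0.4534 0.0703 0.1632]
pin_foot 0.33 [285.9 192.8] [0.5838 0.1005 0.012 ]
grip_mid 0.75 [270.7 194.3] [0.5635 0.1235 0.135 ]
trigger_bar 0.67 [452.5 196. ] [ 0.5598 -0.2729  0.135 ]
trigger_bar 0.66 [289.  190.9] [0.571  0.0838 0.135 ]
```

View pics/w6.png

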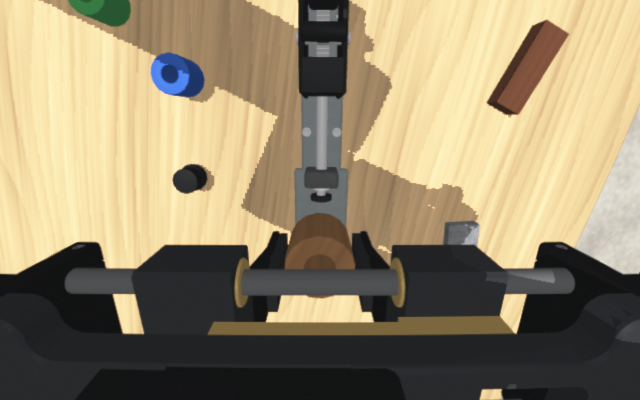

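In this view image-up is the housing side: the pad is at (322,197), and the pin is hidden under the held sample (hole at about (320,262)). I'll move 120 mm forward so the pin shows above the sample in the picture.

Request:
{"name": "drive_tool", "arguments": {"plan": [[45,0,0,0,0,0,20],[90,0,0,0,0,0,20],[120,0,0,0,0,0,20],[120,0,0,0,0,0,20],[120,0,0,0,0,0,20]]}}

```text
time: 12.45
position: [0.6145, -0.1643, 0.1509]
tool_rot: [-0.541, 0.455, -0.454, 0.542]
ft_force: [0.5, -0.7, -0.5]
grip_width: 0.0398
```

```bash
python3 - <<'E'
from h import *
to([.614,-.165,.15],10)
o=get_obs();im=camera("wrist");C=cam("wrist",o);cv2.imwrite("pics/w7.png",cv2.resize(im[30:290,220:420],None,fx=3,fy=3,interpolation=cv2.INTER_CUBIC)[:,:][:600] if 0 else cv2.resize(im[40:290,220:420],None,fx=2.4,fy=2.4,interpolation=cv2.INTER_CUBIC))
for t,z in dict(pin_foot=.012,pad_face=.034,grip_mid=.135,trigger_bar=.135,sample_wide=o["position"][2]+.014).items():
    for r in mark_of("wrist",t)[:2]:
        print(t,round(r["conf"],2),np.round(r["location"],1),at_z(r["location"],C,z).round(4))
E
```

```text
shift [ 0.6  0.9 -0.6] turn [ 0.02 -0.04 -0.05] now [ 0.6145 -0.1643  0.1509] f [ 0.55 -0.73 -0.51] w 39.8 t 12.45
pin_foot 0.89 [318.6 128. ] [ 0.6012 -0.1008  0.012 ]
pin_foot 0.25 [321.5 128.5] [ 0.6046 -0.1008  0.012 ]
pad_face 0.65 [320.6  82. ] [ 0.5953 -0.0547  0.034 ]
pad_face 0.22 [315.2 239.5] [ 0.6193 -0.2271  0.034 ]
sample_wide 0.94 [318.2 239.9] [ 0.613  -0.1677  0.1649]
```

View pics/w7.png

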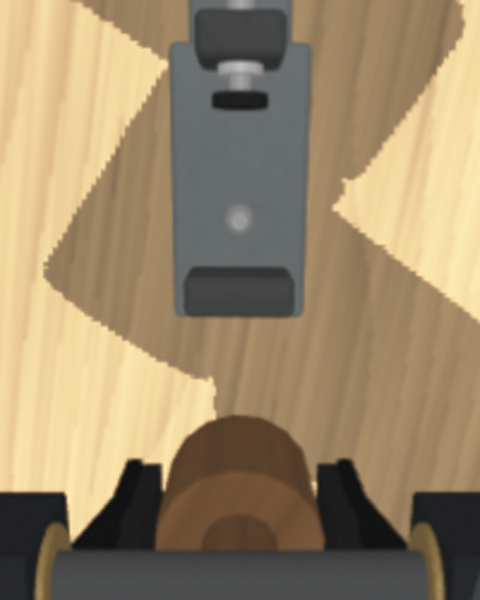

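Pin tip at crop (239,217), i.e. px (319.3,130.1). The base plate is symmetric about the image column, so the yaw is aligned. Now I'll compute the offset from sample to pin.

```bash
python3 - <<'E'
from h import *
o=get_obs();p=o["position"];C=cam("wrist",o);Ri=R.from_quat(o["tool_rot"]).inv()
px=lambda u,v:(220+(u+.5)/2.4-.5,40+(v+.5)/2.4-.5)
def tool(q,z): return (Ri.apply(at_z(q,C,z)-p)*1e3).round(1)
print("pin tip",tool(px(239,217),.042),at_z(px(239,217),C,.042))
print("pin foot net",tool((318.6,128),.012))
print("anvil top back edge ctr (exp +22.5)",tool(px(239,268),.052),"anvil front edge",tool(px(239,316),.0))
zt=p[2]+.054;zb=p[2]+.014
print("top rim back",tool(px(240,472),zt),"bottom rim back",tool(px(240,415),zb))
print("bottom L/R",tool(px(165,470),zb),tool(px(312,470),zb),"top L/R",tool(px(157,540),zt),tool(px(324,540),zt))
c=get_calibration("wrist")
# w3 hole
T=np.array(c["tool_from_camera"]);K,D=C[0],C[1]
for n,uv,h in [("w3 hole",(319,245),-.0302)]:
    u=cv2.undistortPoints(np.array([[uv]],float),K,D)[0,0];d=T[:3,:3]@[u[0],u[1],1];t=T[:3,3]
    print(n,(t+d*((h-t[1])/d[1]))*1e3)
E
```

```text
pin tip [-63.8 109.2  -1.2] [ 0.60212273 -0.09985952  0.042     ]
pin foot net [-64.7 139.2  -2. ]
anvil top back edge ctr (exp +22.5) [-43.2  99.2  -1.3] anvil front edge [-12.5 151.2  -1.2]
top rim back [-17.3 -54.   -1.1] bottom rim back [-16.6 -14.   -1. ]
bottom L/R [ -0.1 -14.  -22.4] [ -0.1 -14.   19.5] top L/R [ -0.4 -54.  -20.1] [ -0.4 -54.   18.1]
w3 hole [ -0.80816312 -30.2         -1.49736612]
```

Lateral alignment is fine: both pin and sample read −1.2 mm. Fore-aft is uncertain by about 1.5 mm, so I'll look closer before inserting, with the sample just above the anvil.

Request:
{"name": "drive_tool", "arguments": {"plan": [[-22,40,0,0,0,0,20],[-22,80,0,0,0,0,20],[-22,100,0,0,0,0,20],[-22,100,0,0,0,0,20],[-22,100,0,0,0,0,20],[-22,100,0,0,0,0,20]]}}

```text
time: 13.35
position: [0.6125, -0.1426, 0.0528]
tool_rot: [-0.542, 0.453, -0.455, 0.542]
ft_force: [-0.2, -0.4, 0.5]
grip_width: 0.0396
```

```bash
python3 - <<'E'
from h import *
to([.60,-.1,.05],10)
im=camera("wrist");cv2.imwrite("pics/w8raw.png",im);cv2.imwrite("pics/w8.png",cv2.resize(im[110:285,225:415],None,fx=3.4,fy=3.4,interpolation=cv2.INTER_CUBIC))
print(mark_of("wrist","pin_foot")[:1],mark_of("wrist","sample_wide")[:2])
E
```

```text
shift [-44.1   2.7  -4.8] turn [-0.17  0.07  0.11] now [ 0.6125 -0.1426  0.0528] f [-0.21 -0.41  0.52] w 39.6 t 13.35
[{'location': [313.7, 162.9], 'conf': 0.76}] [{'location': [318.6, 238.8], 'conf': 0.65}]
```

View pics/w8.png

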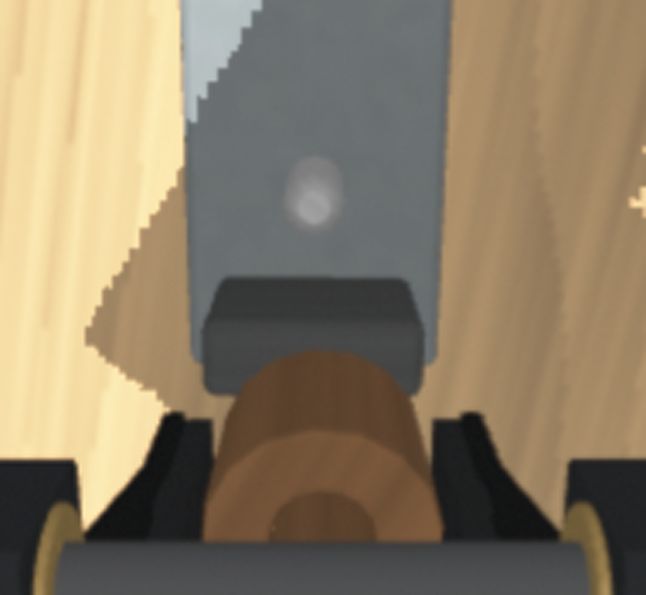

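Pin tip disc at crop (314,207). The sample's bottom rim peaks at (324,351) and its top rim spans columns 204 to 442.

```bash
python3 - <<'E'
from h import *
o=get_obs();p=o["position"];C=cam("wrist",o);Ri=R.from_quat(o["tool_rot"]).inv()
px=lambda u,v:(225+(u+.5)/3.4-.5,110+(v+.5)/3.4-.5)
def tool(q,z): return (Ri.apply(at_z(q,C,z)-p)*1e3).round(1)
print(p,"pin tip",tool(px(314,207),.042),"foot back edge(-7)",tool(px(314,157),.012))
print("anvil top back",tool(px(314,322),.052),"front",tool(px(314,393),.052))
print("anvil L/R back",tool(px(207,322),.052),tool(px(420,322),.052))
print("base L/R",tool(px(190,250),.012),tool(px(441,250),.012))
zt=p[2]+.054;zb=p[2]+.014
print("bottom rim back",tool(px(324,351),zb),"top rim back",tool(px(322,429),zt))
print("top L/R",tool(px(204,525),zt),tool(px(442,525),zt),"hole back(-8.5)",tool(px(322,492),zt),"hole LR",tool(px(268,530),zt),tool(px(377,530),zt))
K,D,Rm,oo=C
for x in (-2,0,2,4):
  P=[p+Ri.inv().apply(np.array([x/1e3-.02,-.014,-.0012])),p+Ri.inv().apply(np.array([x/1e3-.02,-.054,-.0012])),p+Ri.inv().apply(np.array([x/1e3-.0085,-.054,-.0012]))]
  print(x,((proj(P,C)-[225,110])*3.4).round(0).tolist())
E
```

```text
[ 0.61206259 -0.14258443  0.05275316] pin tip [-40.3  10.7  -3. ] foot back edge(-7) [-46.8  40.7  -3.2]
anvil top back [-17.8   0.7  -2.9] front [-1.7  0.7 -3. ]
anvil L/R back [-17.8   0.7 -25.4] [-17.7   0.8  19.3]
base L/R [-23.8  40.6 -33.9] [-23.8  40.8  28.3]
bottom rim back [-16.5 -14.   -0.9] top rim back [-17.6 -54.   -1.3]
top L/R [ -0.8 -54.1 -20.3] [ -0.8 -54.   18. ] hole back(-8.5) [ -6.7 -54.   -1.3] hole LR [  0.1 -54.  -10. ] [  0.1 -54.    7.6]
-2 [[321.0, 323.0], [321.0, 402.0], [321.0, 469.0]]
0 [[321.0, 333.0], [321.0, 414.0], [321.0, 481.0]]
2 [[321.0, 342.0], [321.0, 425.0], [321.0, 492.0]]
4 [[321.0, 352.0], [321.0, 437.0], [321.0, 503.0]]
```

Request:
{"name": "drive_tool", "arguments": {"plan": [[-43,0,-2,0,0,0,20],[-43,0,-2,0,0,0,20],[-43,0,-2,0,0,0,20],[-43,8,-2,0,0,0,20],[-43,16,-2,0,0,0,20],[-43,22,-2,0,0,0,20],[-43,26,-2,0,0,0,20],[-43,29,-2,0,0,0,20],[-43,31,-2,0,0,0,20]]}}

```text
time: 14.4
position: [0.6017, -0.1004, 0.0197]
tool_rot: [-0.542, 0.454, -0.454, 0.542]
ft_force: [-0.3, 0.2, -0.1]
grip_width: 0.0395
```

Request:
{"name": "drive_tool", "arguments": {"plan": [[0,1,0,0,0,0,20],[0,2,0,0,0,0,20],[0,3,0,0,0,0,20]]}}

```text
time: 14.7
position: [0.6018, -0.1003, 0.0173]
tool_rot: [-0.542, 0.454, -0.454, 0.542]
ft_force: [0.7, -0.6, 0.6]
grip_width: 0.0396
```

The sample bottom is about 11 mm below the pin's tip with no force, so it is on the pin. Continuing down.

Request:
{"name": "drive_tool", "arguments": {"plan": [[0,4,0,0,0,0,20],[0,8,0,0,0,0,20],[0,12,0,0,0,0,20],[0,15,0,0,0,0,20],[0,17,0,0,0,0,20],[0,17,0,0,0,0,20]]}}

```text
time: 15.3
position: [0.6018, -0.1003, -0.0003]
tool_rot: [-0.542, 0.454, -0.454, 0.542]
ft_force: [3.2, -0.7, -2.1]
grip_width: 0.04
```

Request:
{"name": "drive_tool", "arguments": {"plan": [[0,1,0,0,0,0,20],[0,2,0,0,0,0,20],[0,2,0,0,0,0,20]]}}

```text
time: 15.6
position: [0.6018, -0.1003, -0.0017]
tool_rot: [-0.542, 0.454, -0.455, 0.542]
ft_force: [2.0, -0.9, 0.5]
grip_width: 0.0395
```

Request:
{"name": "drive_tool", "arguments": {"plan": [[0,0,0,0,0,0,60],[0,0,0,0,0,0,60],[0,0,0,0,0,0,60],[0,0,0,0,0,0,60],[0,0,0,0,0,0,60],[0,-15,0,0,0,0,60],[0,-50,0,0,0,0,60],[0,-95,0,0,0,0,60],[0,-140,0,0,0,0,60],[0,-180,0,0,0,0,60]]}}

```text
time: 16.6
position: [0.6017, -0.1001, 0.1816]
tool_rot: [-0.542, 0.454, -0.455, 0.542]
ft_force: [-0.3, -0.3, -0.9]
grip_width: 0.0598
```

Request:
{"name": "drive_tool", "arguments": {"plan": [[60,-5,0,0,0,0,87],[60,-5,0,0,0,0,87],[60,-5,0,0,0,0,87],[60,-5,0,0,0,0,87]]}}

```text
time: 17.0
position: [0.6108, -0.1583, 0.1827]
tool_rot: [-0.542, 0.455, -0.454, 0.542]
ft_force: [0.3, 0.5, 0.0]
grip_width: 0.083
```

```bash
python3 - <<'E'
from h import *
to([.60,-.1,.05],10)
o=get_obs();im=camera("wrist");C=cam("wrist",o);cv2.imwrite("pics/w9raw.png",im)
w=cv2.resize(im[60:240,220:420],None,fx=2,fy=2,interpolation=cv2.INTER_CUBIC)
t=camera("top");s=camera("scene")
t=cv2.resize(t[165:215,245:395],(400,133));s2=cv2.resize(s[160:280,240:400],(480,360),interpolation=cv2.INTER_CUBIC)
a=np.zeros((600,800,3),np.uint8);a[:360,:400]=w;a[:360,400:]=cv2.resize(s[165:265,250:361],(400,360),interpolation=cv2.INTER_CUBIC)
a[380:380+216,:648]=cv2.resize(camera("top")[165:215,245:395],(648,216),interpolation=cv2.INTER_CUBIC)
cv2.imwrite("pics/m9.png",a)
for n in ("wrist","scene","top"):
  camera(n)
  CC=C if n=="wrist" else cam(n)
  for t,z in dict(sample_wide=.012,grip_mid=.135,trigger_bar=.135,pad_face=.034).items():
    for r in mark_of(n,t)[:4]:
      q=at_z(r["location"],CC,z)
      if r["conf"]>.3 and .54<q[0]<.66 and q[1]<.2: print(n,t,round(r["conf"],2),np.round(r["location"],1),q.round(4))
E
```

```text
shift [-59.1 132.8  -0.3] turn [ 0.09  0.02 -0.11] now [ 0.6108 -0.1583  0.1827] f [0.26 0.5  0.03] w 83.0 t 17.0
wrist sample_wide 0.64 [320.1 134. ] [ 0.6006 -0.1029  0.012 ]
wrist grip_mid 0.42 [320.6 131.2] [ 0.5991 -0.0932  0.135 ]
wrist pad_face 0.67 [325.7  92.5] [ 0.5985 -0.0553  0.034 ]
scene sample_wide 0.87 [272.9 194.4] [ 0.6108 -0.1026  0.012 ]
scene grip_mid 0.72 [357.2 225.7] [0.5669 0.1298 0.135 ]
scene trigger_bar 0.74 [286.9 198.8] [ 0.6318 -0.0074  0.135 ]
scene trigger_bar 0.68 [340.6 210.8] [0.569 0.084 0.135]
scene pad_face 0.52 [289.9 197.5] [ 0.5932 -0.0585  0.034 ]
top sample_wide 0.49 [370.4 186.3] [ 0.6003 -0.1119  0.012 ]
top grip_mid 0.85 [270.2 192.6] [0.5673 0.1247 0.135 ]
top grip_mid 0.38 [347.9 184.1] [ 0.586  -0.0448  0.135 ]
top trigger_bar 0.59 [286.4 194.5] [0.5631 0.0893 0.135 ]
top pad_face 0.52 [349.7 183.9] [ 0.6028 -0.0579  0.034 ]
```

View pics/m9.png

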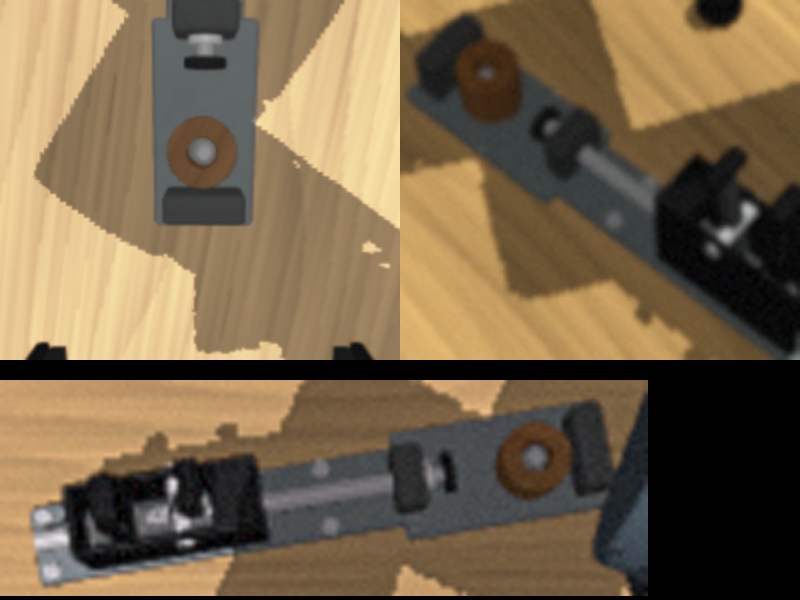

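The sample is seated on the pin with the pin showing inside the bore, and the pad is clear (wrist panel, upper left). Next is the trigger: I'll straddle bar and grip with the jaws along the clamp axis and pull the bar back with the front finger.

```bash
python3 - <<'E'
from h import *
to([.566,.1155,.20],100); print(get_obs()["q"])
E
```

```text
shift [-278.6  -16.9    2.7] turn [  0.   -89.95   0.  ] now [ 0.6119 -0.1593  0.1831] f [0.86 0.63 0.22] w 87.4 t 17.95
[-4.31049141e-01  5.46359372e-01  1.42196645e+00 -9.61853417e-06
  1.17324210e+00 -6.06460674e-01]
```

Request:
{"name": "drive_tool", "arguments": {"plan": [[-100,-17,3,0,-45,0,87],[-278,-17,3,0,-90,0,87],[-278,-17,3,0,-90,0,87],[-278,-17,3,0,-90,0,87],[-278,-17,3,0,-90,0,87],[-278,-17,3,0,-90,0,87],[-278,-17,3,0,-90,0,87],[-278,-17,3,0,-90,0,87],[-278,-17,3,0,-90,0,87],[-278,-17,3,0,-90,0,87]], "newtons": 40}}

```text
time: 18.95
position: [0.5663, 0.1153, 0.2002]
tool_rot: [0.706, 0.039, -0.039, -0.706]
ft_force: [-0.4, -0.4, -0.0]
grip_width: 0.0873
```

Request:
{"name": "drive_tool", "arguments": {"plan": [[0,0,0,0,-8,0,87],[0,0,0,0,-8,0,87],[0,0,0,0,-8,0,87]]}}

```text
time: 19.25
position: [0.5664, 0.1151, 0.2001]
tool_rot: [-0.702, -0.085, 0.085, 0.702]
ft_force: [0.4, 0.1, 0.4]
grip_width: 0.0868
```

```bash
python3 - <<'E'
from h import *
to([.566,.1155,.20],100)
o=get_obs();im=camera("wrist");C=cam("wrist",o)
for t,z in dict(grip_mid=.135,trigger_bar=.135).items():
    for r in mark_of("wrist",t)[:3]:
      print(t,round(r["conf"],2),np.round(r["location"],1),at_z(r["location"],C,z).round(4))
E
```

```text
shift [-0.2  0.1  0.5] turn [-0.    3.83  0.  ] now [0.5664 0.1151 0.2001] f [0.37 0.13 0.41] w 86.8 t 19.25
grip_mid 0.94 [329.2 202.4] [0.5633 0.1237 0.135 ]
trigger_bar 0.89 [288.3 199.4] [0.5697 0.0853 0.135 ]
```

Request:
{"name": "drive_tool", "arguments": {"plan": [[0,30,0,0,4,0,87],[0,60,0,0,4,0,87],[0,72,0,0,4,0,87],[0,80,0,0,4,0,87],[0,86,0,0,4,0,87],[0,90,0,0,4,0,87]]}}

```text
time: 20.0
position: [0.5671, 0.1151, 0.1105]
tool_rot: [0.704, 0.062, -0.061, -0.704]
ft_force: [0.7, 0.7, -0.0]
grip_width: 0.0871
```

Request:
{"name": "drive_tool", "arguments": {"plan": [[0,4,0,0,0,0,87],[0,8,0,0,0,0,87],[0,12,0,0,0,0,87],[0,16,0,0,0,0,87],[0,16,0,0,0,0,87]]}}

```text
time: 20.5
position: [0.5659, 0.115, 0.0936]
tool_rot: [-0.704, -0.061, 0.062, 0.704]
ft_force: [0.8, -0.4, -0.2]
grip_width: 0.0872
```

Request:
{"name": "drive_tool", "arguments": {"plan": [[0,0,3,0,0,0,87],[0,0,6,0,0,0,87],[0,0,8,0,0,0,87],[0,0,8,0,0,0,87]]}}

```text
time: 20.9
position: [0.5651, 0.1228, 0.0943]
tool_rot: [0.705, 0.062, -0.062, -0.704]
ft_force: [0.4, -1.8, -0.5]
grip_width: 0.087
```

Request:
{"name": "drive_tool", "arguments": {"plan": [[0,0,2,0,0,0,87],[0,0,4,0,0,0,87],[0,0,4,0,0,0,87]]}}

```text
time: 21.2
position: [0.5648, 0.1261, 0.0947]
tool_rot: [0.705, 0.062, -0.061, -0.704]
ft_force: [-0.3, -5.1, 4.3]
grip_width: 0.0871
```

Request:
{"name": "drive_tool", "arguments": {"plan": [[0,0,2,0,0,0,87],[0,0,4,0,0,0,87],[0,0,4,0,0,0,87]]}}

```text
time: 21.5
position: [0.5644, 0.1301, 0.0947]
tool_rot: [0.705, 0.062, -0.061, -0.704]
ft_force: [0.3, -5.6, 3.6]
grip_width: 0.087
```

Request:
{"name": "drive_tool", "arguments": {"plan": [[0,0,4,0,0,0,87],[0,0,7,0,0,0,87],[0,0,7,0,0,0,87]]}}

```text
time: 21.8
position: [0.5633, 0.1373, 0.0947]
tool_rot: [0.705, 0.063, -0.061, -0.704]
ft_force: [0.5, -5.0, 3.3]
grip_width: 0.087
```

Request:
{"name": "drive_tool", "arguments": {"plan": [[0,0,1,0,0,0,87],[0,0,2,0,0,0,87],[0,0,2,0,0,0,87]]}}

```text
time: 22.1
position: [0.563, 0.1393, 0.0946]
tool_rot: [0.705, 0.062, -0.061, -0.704]
ft_force: [0.8, -5.6, 3.9]
grip_width: 0.0871
```

```bash
cat > pad.py <<'E'
from h import *
Cs=cam("scene");Ct=cam("top");pin=np.array([.6022,-.1029]);b=np.array([-.165,.986])
o=get_obs();print(o["time"],o["position"].round(4),np.round(o["ft_force"],2))
for n,C in (("scene",Cs),("top",Ct)):
    camera(n)
    for t,z in (("pad_face",.034),("jaw",0)):
        for r in mark_of(n,t)[:3]:
            q=at_z(r["location"],C,z);d=(q[:2]-pin)@b
            if -.02<d<.1 and abs(q[0]-.59)<.05: print(n,t,round(r["conf"],2),np.round(r["location"],1),"behind pin mm",round(d*1e3,1))
E
python3 pad.py
```

```text
22.1 [0.563  0.1393 0.0946] [ 0.78 -5.6   3.85]
scene pad_face 0.57 [285.7 198. ] behind pin mm 38.9
top pad_face 0.49 [356.1 183.3] behind pin mm 28.5
```

Full squeeze reached at a shift of about 25 mm with a steady load near 5.5 N, so the jaw is sliding freely. Releasing and doing the second pump with checks.

Request:
{"name": "drive_tool", "arguments": {"plan": [[0,0,-13,0,0,0,87],[0,0,-25,0,0,0,87],[0,0,-25,0,0,0,87],[0,0,-25,0,0,0,87],[0,0,-15,0,0,0,87],[0,0,-11,0,0,0,87],[0,0,-8,0,0,0,87]]}}

```text
time: 23.1
position: [0.5635, 0.1315, 0.0946]
tool_rot: [0.705, 0.062, -0.062, -0.703]
ft_force: [-0.7, -6.2, 4.8]
grip_width: 0.0867
```

Request:
{"name": "drive_tool", "arguments": {"plan": [[0,0,2,0,0,0,87],[0,0,4,0,0,0,87],[0,0,4,0,0,0,87]]}}

```text
time: 23.4
position: [0.5629, 0.1356, 0.0947]
tool_rot: [0.705, 0.063, -0.062, -0.704]
ft_force: [-0.3, -4.9, 2.4]
grip_width: 0.087
```

Request:
{"name": "drive_tool", "arguments": {"plan": [[0,0,2,0,0,0,87],[0,0,4,0,0,0,87],[0,0,4,0,0,0,87]]}}

```text
time: 23.7
position: [0.5624, 0.1395, 0.0946]
tool_rot: [0.705, 0.062, -0.062, -0.704]
ft_force: [0.2, -3.7, 3.8]
grip_width: 0.0871
```

```bash
python3 pad.py
```

```text
23.7 [0.5624 0.1395 0.0946] [ 0.16 -3.65  3.79]
scene pad_face 0.59 [281.3 195.7] behind pin mm 27.0
scene jaw 0.25 [274.9 193.9] behind pin mm -4.4
top pad_face 0.4 [355.3 181.3] behind pin mm 29.6
```

No contact yet; the pad is about 28 mm behind the pin, leaving roughly 8 mm. Third pump, in small steps towards the end.

Request:
{"name": "drive_tool", "arguments": {"plan": [[0,0,-13,0,0,0,87],[0,0,-25,0,0,0,87],[0,0,-25,0,0,0,87],[0,0,-25,0,0,0,87],[0,0,-16,0,0,0,87],[0,0,-12,0,0,0,87],[0,0,-9,0,0,0,87],[0,0,-9,0,0,0,87]]}}

```text
time: 24.8
position: [0.5637, 0.1309, 0.0946]
tool_rot: [0.705, 0.062, -0.062, -0.704]
ft_force: [-0.4, -5.2, 3.1]
grip_width: 0.0874
```

Request:
{"name": "drive_tool", "arguments": {"plan": [[0,0,2,0,0,0,87],[0,0,3,0,0,0,87],[0,0,3,0,0,0,87]]}}

```text
time: 25.1
position: [0.5634, 0.1335, 0.0945]
tool_rot: [0.705, 0.062, -0.062, -0.704]
ft_force: [0.3, -5.4, 3.5]
grip_width: 0.0868
```

Request:
{"name": "drive_tool", "arguments": {"plan": [[0,0,2,0,0,0,87],[0,0,3,0,0,0,87],[0,0,3,0,0,0,87]]}}

```text
time: 25.4
position: [0.563, 0.1365, 0.0945]
tool_rot: [0.705, 0.062, -0.061, -0.704]
ft_force: [0.3, -5.9, 3.7]
grip_width: 0.087
```

Request:
{"name": "drive_tool", "arguments": {"plan": [[0,0,2,0,0,0,87],[0,0,3,0,0,0,87],[0,0,3,0,0,0,87]]}}

```text
time: 25.7
position: [0.5625, 0.1395, 0.0944]
tool_rot: [0.705, 0.062, -0.061, -0.704]
ft_force: [0.6, -4.1, 3.9]
grip_width: 0.0869
```

```bash
python3 pad.py
```

```text
25.7 [0.5625 0.1395 0.0944] [ 0.58 -4.09  3.94]
scene pad_face 0.42 [280.9 195.3] behind pin mm 25.6
top pad_face 0.46 [361.4 183. ] behind pin mm 15.5
```

Request:
{"name": "drive_tool", "arguments": {"plan": [[0,0,-13,0,0,0,87],[0,0,-25,0,0,0,87],[0,0,-25,0,0,0,87],[0,0,-25,0,0,0,87],[0,0,-18,0,0,0,87],[0,0,-14,0,0,0,87],[0,0,-14,0,0,0,87]]}}

```text
time: 26.7
position: [0.5642, 0.1264, 0.0943]
tool_rot: [0.705, 0.062, -0.062, -0.704]
ft_force: [-0.2, -2.4, 1.7]
grip_width: 0.0871
```

Request:
{"name": "drive_tool", "arguments": {"plan": [[0,0,1,0,0,0,87],[0,0,2,0,0,0,87],[0,0,2,0,0,0,87]]}}

```text
time: 27.0
position: [0.5642, 0.1274, 0.0944]
tool_rot: [0.705, 0.062, -0.062, -0.704]
ft_force: [-0.4, -6.7, 3.2]
grip_width: 0.0872
```

Request:
{"name": "drive_tool", "arguments": {"plan": [[0,0,1,0,0,0,87],[0,0,2,0,0,0,87],[0,0,2,0,0,0,87]]}}

```text
time: 27.3
position: [0.5641, 0.1292, 0.0945]
tool_rot: [0.705, 0.062, -0.062, -0.704]
ft_force: [0.8, -5.4, 3.0]
grip_width: 0.0869
```

Request:
{"name": "drive_tool", "arguments": {"plan": [[0,0,1,0,0,0,87],[0,0,2,0,0,0,87],[0,0,2,0,0,0,87]]}}

```text
time: 27.6
position: [0.5639, 0.1311, 0.0945]
tool_rot: [0.705, 0.062, -0.061, -0.704]
ft_force: [-0.2, -6.0, 3.6]
grip_width: 0.0872
```

```bash
python3 pad.py
```

```text
27.6 [0.5639 0.1311 0.0945] [-0.21 -5.97  3.59]
scene pad_face 0.61 [281.3 193.9] behind pin mm 23.8
top pad_face 0.38 [360.8 182.3] behind pin mm 16.7
```

Request:
{"name": "drive_tool", "arguments": {"plan": [[0,0,1,0,0,0,87],[0,0,2,0,0,0,87],[0,0,2,0,0,0,87]]}}

```text
time: 28.2
position: [0.5636, 0.1328, 0.0947]
tool_rot: [0.705, 0.062, -0.061, -0.704]
ft_force: [-0.5, -5.9, 4.6]
grip_width: 0.087
```

Request:
{"name": "drive_tool", "arguments": {"plan": [[0,0,1,0,0,0,87],[0,0,2,0,0,0,87],[0,0,2,0,0,0,87]]}}

```text
time: 28.5
position: [0.5633, 0.1345, 0.0947]
tool_rot: [0.705, 0.062, -0.061, -0.704]
ft_force: [-0.2, -6.5, 4.6]
grip_width: 0.0871
```

Request:
{"name": "drive_tool", "arguments": {"plan": [[0,0,1,0,0,0,87],[0,0,2,0,0,0,87],[0,0,2,0,0,0,87]]}}

```text
time: 28.8
position: [0.563, 0.1362, 0.0948]
tool_rot: [0.705, 0.062, -0.061, -0.703]
ft_force: [-1.4, -7.4, 5.1]
grip_width: 0.087
```

Request:
{"name": "drive_tool", "arguments": {"plan": [[0,0,1,0,0,0,87],[0,0,2,0,0,0,87],[0,0,2,0,0,0,87]]}}

```text
time: 29.1
position: [0.5627, 0.1379, 0.0948]
tool_rot: [0.705, 0.062, -0.062, -0.703]
ft_force: [-0.6, -9.1, 5.1]
grip_width: 0.0872
```

Contact: the load rises steadily from 5.9 to 9.1 N. I'll hold and average the readings.

Request:
{"name": "drive_tool", "arguments": {"plan": [[0,0,0,0,0,0,87],[0,0,0,0,0,0,87]]}}

```text
time: 29.3
position: [0.5627, 0.1379, 0.0948]
tool_rot: [0.705, 0.062, -0.061, -0.703]
ft_force: [-0.1, -8.4, 5.1]
grip_width: 0.0868
```

```bash
cat > f.py <<'E'
from h import *
F=[];P=[]
for i in range(8):
    camera("scene" if i<4 else "top");o=get_obs();F.append(o["ft_force"]);P.append(o["position"])
print(o["time"],np.mean(F,0).round(2),np.std(F,0).round(2),np.mean(P,0).round(4))
E
python3 f.py; python3 pad.py
```

```text
29.7 [-0.52 -7.74  5.2 ] [0.4  0.59 0.29] [0.5627 0.1379 0.0948]
29.7 [0.5627 0.1379 0.0948] [-0.64 -7.91  5.02]
scene pad_face 0.53 [280.7 193.1] behind pin mm 21.3
scene pad_face 0.51 [272.9 193.8] behind pin mm 8.8
top pad_face 0.6 [363.4 183.8] behind pin mm 11.0
```

Request:
{"name": "drive_tool", "arguments": {"plan": [[0,0,1,0,0,0,87],[0,0,2,0,0,0,87],[0,0,2,0,0,0,87],[0,0,2,0,0,0,87]]}}

```text
time: 30.4
position: [0.5624, 0.1396, 0.0947]
tool_rot: [0.706, 0.062, -0.062, -0.703]
ft_force: [-0.1, -8.0, 4.2]
grip_width: 0.0868
```

```bash
python3 f.py
```

```text
30.8 [-0.15 -9.    4.79] [0.27 0.43 0.31] [0.5624 0.1396 0.0947]
```

Averaged load is 9.0 N and rising linearly, with no end stop hit. That puts the press at about 4–5 mm, matching the stated "about 9 N when half pressed". One check on the sample and bystanders, then I hand in.

```bash
python3 - <<'E'
from h import *
hs=dict(sample_wide=.012,sample_narrow=0,loupe=0,glue_jar=0,eraser=0,oak_offcut=0,dish=0,brush=0)
C=cam("scene");camera("scene")
for t,z in hs.items():
    for r in mark_of("scene",t)[:1 if t!="sample_wide" else 4]:
        print(t,round(r["conf"],2),np.round(r["location"]),at_z(r["location"],C,z)[:2].round(3))
E
python3 f.py; python3 -c "
from rig import *
print(hand_in())"
```

```text
sample_wide 0.89 [424. 242.] [0.436 0.212]
sample_wide 0.65 [417. 186.] [0.343 0.102]
sample_wide 0.61 [274. 196.] [ 0.612 -0.099]
loupe 0.59 [417. 360.] [0.627 0.375]
glue_jar 0.63 [235. 133.] [ 0.568 -0.321]
eraser 0.69 [453. 275.] [0.442 0.303]
oak_offcut 0.95 [269. 317.] [0.792 0.119]
dish 0.7 [417. 362.] [0.629 0.378]
brush 0.88 [192. 228.] [ 0.801 -0.16 ]
31.65 [-0.27 -8.41  4.93] [0.37 0.36 0.47] [0.5624 0.1396 0.0947]
the job is handed in; nothing more can be done
None
```

I put the wide-bored sample down on the pin and pumped the trigger until the pad met it. I handed the job in at about 32 s of the 64 s allowed, still holding the trigger. No verdict came back.

**Sample:** The first two grasps closed on nothing. The camera showed the fingertips ending about 26 mm above the stated TCP, so I gripped lower and it held. On the pin, my picture showed the pin through the bore and the pad clear of the sample. I judged it fully down from the arm's height rather than measuring it directly. A final camera check put it at the pin in plan.

**Clamp:** The fourth squeeze met the sample, and the trigger load then climbed steadily. The last averaged readings were 9.0 N and then 8.4 N at the bar. From these I estimate the pad is pushed in about 4–5 mm, not measured directly. I saw no jump from an end stop.

**Checks that disagreed or failed:**
- The camera networks' pad positions differed by about 10 mm between the two views, so I relied on force instead.
- In the last check the loupe detection landed on the dish, and the narrow sample was not found. I have no sign that either was touched, but I did not confirm them.
- The glue jar read within about 10 mm of its first position. The eraser, offcut, dish and brush were detected, but I had no start positions for them to compare.

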